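Nudge two glass discs into their setting-board recesses

TASK

Two loose frosted-glass discs lie on top of the wooden setting board. With the fingertips, push each disc along the board until it drops into the round recess of its own size, the large disc in the large recess and the small disc in the small one, lying flat on the bottom. Do not pick the discs up or turn them over, and leave the brass weight and the things around the board where they are.

Things in the scene. Friction and masses are not known exactly. Their poses are not given: they have to be found in the camera images.
- board: Fixed wooden setting board, 170 mm (its x) by 260 mm (its y) by 14 mm thick, flat on the table. Origin: centre of its underside; z up; its top face is at z = 14 mm. Two round flat-bottomed recesses, 8 mm deep with 1 mm chamfered rims and a thin grey felt liner on the floor, are sunk into its top, 120 mm apart along its y. It is shifted and turned from start to start.
- board_hole0 (a point): Centre of the mouth of the large recess (48 mm diameter, 8 mm deep), level with the board's top face, at x = +35, y = +60 mm in the board's frame.
- board_hole1 (a point): Centre of the mouth of the small recess (36 mm diameter, 8 mm deep), level with the board's top face, at x = +35, y = -60 mm in the board's frame.
- disc_large: Loose round frosted-glass disc, white, 44 mm diameter, 10 mm thick, about 38 g, with an 8 mm brass dot in the middle of its upper face. Origin: centre of its underside; z along its axis, up. It starts flat on the board's top, on the half at negative board x, beside either recess. Seated, it stands 2 mm proud of the board.
- disc_small: The same but 32 mm diameter, 10 mm thick, about 20 g; it starts on the other side of the board's x axis from the large one. It would also drop into the large recess, which is the wrong one.
- weight: Loose brass weight with a knob, 24 mm diameter, 32 mm tall, standing on the board midway between the recesses near the board's +x edge. Origin: centre of its underside. Leave alone.
- pliers: Loose pliers with black handles, about 135 mm long (x, jaws to +x), 48 mm wide, 12 mm high, lying on the table beside the board's -y edge. Origin: on the table, about mid-length. Leave alone.
- jar_a: Loose white round jar, 40 mm diameter, 34 mm tall, on the table beside the board's +y edge. Origin: centre of its underside. Leave alone.
- jar_b: Like jar_a, on the table beside the board's -y edge, farther along +x than the pliers. Leave alone.
- spool: Loose brass wire spool, 44 mm diameter, 26 mm tall, on the table beside the board's +y edge, nearer to the robot than jar_a. Origin: centre of its underside. Leave alone.
There are look-alikes about, which are no part of the job. What is shaped like the disc_small but red or turquoise is not meant.

How it is judged:
At the end, for the whole second after the job is handed in: Each disc lies in the recess of its own size: centre within 4 mm of the recess centre, underside at least 6.5 mm below the board's top (fully down is 8 mm), tilted less than 0.06 rad, at rest; the weight, pliers, jars and spool within 15 mm of where they started (horizontal distance between disc_large and board_hole0 below 0.004 m and z of each of disc_large, disc_small in the frame of board below 0.0075 m and angle between each of disc_large, disc_small's own z axis and vertical below 0.06 rad and linear speed of each of disc_large, disc_small below 0.02 m/s and horizontal distance between disc_small and board_hole1 below 0.004 m and distance of each of weight, pliers, jar_a, jar_b, spool from where it was at the start of the episode below 0.015 m); the robot touches nothing.
It fails at once if a disc is lifted off the board (underside centre more than 8 mm above the board's top) (z of any of disc_large, disc_small in the frame of board above 0.022 m).
It fails at once if a disc is tipped on edge or over (more than 0.8 rad) (angle between any of disc_large, disc_small's own z axis and vertical above 0.8 rad).
It fails at once if the weight, pliers, a jar or the spool is shifted by more than 15 mm or toppled (distance of any of weight, pliers, jar_a, jar_b, spool from where it was at the start of the episode above 0.015 m or angle between any of weight, pliers, jar_a, jar_b, spool's own z axis and vertical above 0.5 rad).
It also fails if it takes over 54 s, if anything falls off the work surface, if the arm or the gripper's body presses on something with over 40 N, if the wrist force passes 120 N, or if a joint passes its speed limit or range.

ROBOT

A 6-joint arm with a two-finger parallel gripper is mounted at the origin on the work surface. World frame = base frame: x ahead of the robot, y to its left, z up, the work surface at z = 0. Lengths are in m, angles in rad, forces in N, time in s.
With the tool pointing down it reaches from about 0.375 to 0.925 m from the base axis. Payload 5.7 kg.
Tool frame: the origin (TCP) lies midway between the tips of the shut fingers; the grasp point (between the pads) lies 19 mm behind it; z points along the fingers, y is the line along which they close (so a half turn about z gives the same grasp; the last joint's range is limited). The gripper opens to 88 mm and grips with 3 to 60 N. Pads are 20 mm wide; open, the fingers measure 115 mm over their backs; the gripper's body (75 mm by 178 mm) begins 61 mm behind the grasp point.
Start: joints at [-0.115, 0.359, 1.51, -0, 1.272, -0.115], TCP at [0.6, -0, 0.223] pointing down, gripper open.
Joint ranges: [-2.97, 2.97], [-1.01, 2.36], [0.21, 2.38], [-0.96, 4.11], [0.2, 2.71], [-2.98, 2.98]. Speed limits (rad/s): [2.39, 2.39, 3.14, 3.14, 3.14, 3.14].

INTERFACE

Orientations are given as a unit quaternion [x, y, z, w].
In Python, from bench import move_ptp, servo_line, goto_joints, move_gripper, sleep, inverse_kinematics, capture, PlanningError, close_job, spot_in, silhouettes, current_clock, current_joint_pos, current_qvel, current_joint_torque, current_position, current_orientation, current_force, current_torque, current_finger_gap, current_grip_force gives the robot as it stands. Calls block until the motion is done:
- move_ptp(position, orientation): joint-space move of the TCP to a pose.
- servo_line(position, orientation=None, rate=0.15, contact_N=None): straight line of the TCP; orientation=None keeps the orientation; rate is the mean speed in m/s. With contact_N (N) it stops when the force on the tool has changed by that much, and returns True; else False.
- goto_joints(angles): joint-space move.
- move_gripper(opening): finger opening in m; the grip force is fixed at half the most; returns when the fingers have stopped.
- sleep(seconds).
- inverse_kinematics(position, orientation): joint angles nearest the present ones, or None.
- capture(name): name is "scene" or "side" or "wrist"; returns a dict with "image" (480x640x3 uint8, blue, green, red), "range_z" (480x640 float32, m along the optical axis (not along the pixel's ray), 0 where there is no reading), "intrinsics" (3x3 intrinsics, pixels), "R" (3x3) and "t" (3): a world point X has camera coordinates R X + t. Camera axes: x right, y down, z forward; pixel columns grow to the right and rows downward; lengths in m; the calibration is good to about 2 mm. The wrist camera is an equidistant fisheye: a pixel r from the principal point sees the ray r / f radians off the axis. A picture is of the moment at which its call begins.
A pose or a line that the arm cannot do raises PlanningError and nothing moves.
- close_job(): hands the job in; it is judged then, once.
Trained networks look in the newest picture that a camera, given by its name, has taken for a name from the list of things; names that differ only in an ending like _2 or _b are one class to them, and where a whole thing is asked for, a point or a joint stands for the part that bears it (a point fixed in the world has none). Each returns a list of dicts, best first, with "conf" (0 to 1); they miss things now and then, are a little off and sometimes report something else, mostly with a low value. They report only what shows in the picture. A call takes as long as a camera call. They do not tell look-alikes from the thing itself.
- spot_in(camera, query): "xy" ([column, row] in pixels, amid what is visible of it).
- silhouettes(camera, query): "region" (480x640 bool, what is visible of it) and "xy" ([column, row] in pixels, amid what is visible of it).
Readings, each from a call of its own:
- current_clock(): time.
- current_joint_pos(): joint angles.
- current_qvel(): joint speeds.
- current_joint_torque(): joint torques, N m.
- current_position(): TCP position.
- current_orientation(): TCP orientation.
- current_force(): force on the tool from outside, world axes, zero at the start.
- current_torque(): the same for the moment, N m.
- current_finger_gap(): finger opening in m.
- current_grip_force(): force on a finger pad.
Only numpy, scipy, OpenCV 4.12 (cv2) and the standard library are available. Lean on these libraries where they do the work, as an engineer would, in place of code of your own. Each camera call takes 0.05 s, during which the arm holds its last target. There are 200 camera calls.

## Working session

There is one attempt and no reset: what is moved stays moved. The work goes in short steps, each a Python script; the robot and the scene stay as the last script left them, time stands still between calls to the robot, and variables do not carry over. Pictures are saved under pics/ and viewed, at most 10 in all, crops included, and the job is handed in when it is done.

```bash
mkdir -p pics
cat > h.py <<'E'
import numpy as np, cv2
from bench import *
def unproj(c,px,z=None):
    K,R,t=c["intrinsics"],c["R"],c["t"]
    r=np.array([(px[0]-K[0,2])/K[0,0],(px[1]-K[1,2])/K[1,1],1.])
    C=-R.T@t; d=R.T@r
    if z is None:
        return C+d*c["range_z"][int(round(px[1])),int(round(px[0]))]
    return C+d*(z-C[2])/d[2]
E
python3 - <<'E'
from h import *
for n in ["scene","side"]:
    c=capture(n); cv2.imwrite(f"pics/{n}0.png",c["image"])
    print(n,"cam at",-c["R"].T@c["t"])
    for q in ["board","board_hole0","board_hole1","disc_large","disc_small","weight","pliers","jar_a","spool"]:
        for d in spot_in(n,q)[:4]:
            print(q,round(d["conf"],2),np.round(d["xy"]),np.round(unproj(c,d["xy"]),3))
print(current_clock(),current_orientation())
E
```

```text
scene cam at [ 1.01078294 -0.29425648  0.44359278]
board 0.96 [299. 293.] [ 0.608 -0.041  0.014]
board_hole0 0.86 [298. 294.] [ 0.609 -0.045  0.015]
board_hole0 0.7 [173. 334.] [ 0.582 -0.207  0.011]
board_hole1 0.86 [298. 294.] [ 0.609 -0.045  0.015]
board_hole1 0.7 [173. 334.] [ 0.582 -0.207  0.011]
disc_large 0.95 [254. 280.] [ 0.562 -0.083  0.023]
disc_small 0.77 [311. 245.] [0.538 0.025 0.024]
disc_small 0.72 [215. 238.] [ 0.423 -0.079  0.009]
disc_small 0.67 [278. 225.] [0.445 0.021 0.009]
disc_small 0.66 [295. 295.] [ 0.607 -0.047  0.012]
weight 0.57 [338. 287.] [ 0.652 -0.01   0.041]
weight 0.54 [171. 335.] [ 0.582 -0.21   0.011]
pliers 0.86 [170. 332.] [ 0.566 -0.206 -0.   ]
jar_a 0.89 [418. 241.] [0.625 0.159 0.029]
jar_a 0.67 [219. 398.] [ 0.712 -0.204  0.033]
spool 0.82 [368. 216.] [0.525 0.145 0.024]
side cam at [ 0.41580326 -0.38839184  0.61672984]
board 0.67 [347. 299.] [ 0.585 -0.043  0.013]
board_hole0 0.63 [349. 297.] [ 0.589 -0.042  0.014]
board_hole1 0.63 [349. 297.] [ 0.589 -0.042  0.014]
disc_large 0.61 [333. 324.] [ 0.551 -0.081  0.024]
disc_large 0.2 [378. 411.] [ 0.566 -0.203  0.006]
disc_small 0.9 [233. 289.] [0.437 0.027 0.009]
disc_small 0.88 [295. 267.] [0.53  0.026 0.024]
disc_small 0.6 [230. 360.] [ 0.409 -0.08   0.011]
weight 0.81 [379. 256.] [ 0.647 -0.009  0.045]
pliers 0.7 [374. 410.] [ 0.561 -0.201  0.008]
jar_a 0.72 [475. 371.] [ 0.694 -0.204  0.033]
jar_a 0.71 [320. 190.] [0.613 0.157 0.033]
jar_a 0.46 [348. 298.] [ 0.588 -0.041  0.012]
jar_a 0.25 [296. 269.] [0.53  0.023 0.022]
spool 0.87 [256. 212.] [0.503 0.147 0.026]
spool 0.54 [346. 297.] [ 0.585 -0.04   0.014]
spool 0.51 [296. 268.] [0.531 0.024 0.025]
1.0 [ 7.07112501e-01  7.07101057e-01 -4.07941713e-05 -6.28620533e-05]
```

View pics/scene0.png

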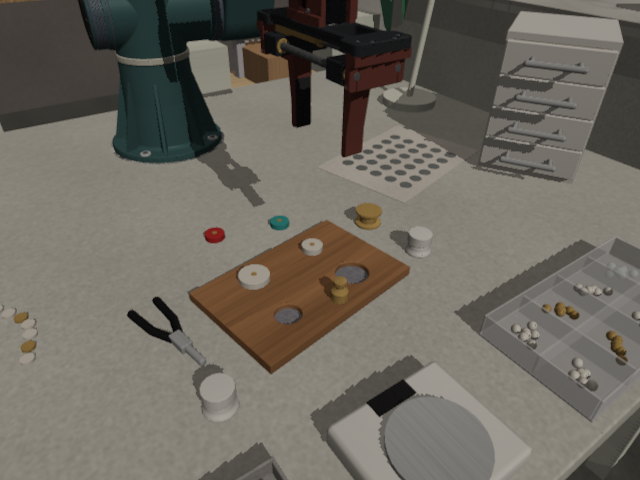

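View pics/side0.png

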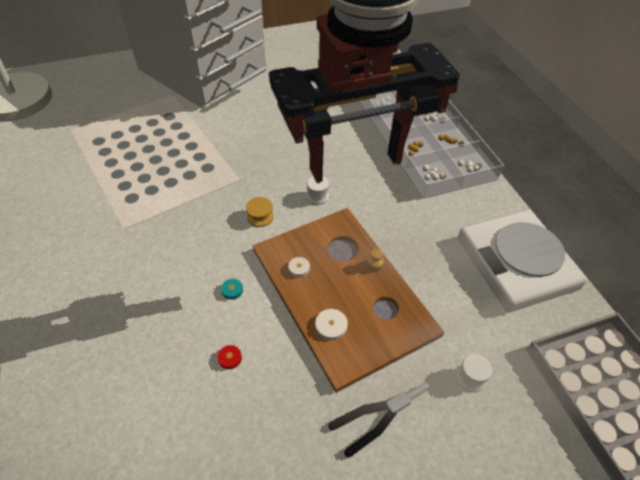

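The scene view shows the board with its lower-left corner at (192,295), the large disc at (254,278), the small disc at (312,246), the large recess at (351,273) and the small recess at (288,315).

Candidates for disc_small are the white disc on the board (scene 312,246; side 299,267), the turquoise one (280,222; side 232,289) and the red one (215,235; side 230,357). The white one on the board is the right one. Next I'll take a close look with the wrist camera.

```bash
cat >> h.py <<'E'
def unfish(c,px,z):
    K,R,t=c["intrinsics"],c["R"],c["t"]
    x=(px[0]-K[0,2])/K[0,0]; y=(px[1]-K[1,2])/K[1,1]; th=np.hypot(x,y)
    s=np.sin(th)/th if th>1e-9 else 1
    d=R.T@np.array([x*s,y*s,np.cos(th)]); C=-R.T@t
    return C+d*(z-C[2])/d[2]
def sil_xy(c,cam,q,z,conf=.3):
    """centre and equivalent diameter of silhouettes, contour projected on plane z"""
    out=[]; f=unfish if cam=="wrist" else unproj
    for d in silhouettes(cam,q):
        if d["conf"]<conf: continue
        cs,_=cv2.findContours(d["region"].astype(np.uint8),cv2.RETR_EXTERNAL,cv2.CHAIN_APPROX_NONE)
        k=max(cs,key=len)[:,0,:]
        if len(k)<8: continue
        P=np.array([f(c,p,z)[:2] for p in k]); (x,y),(w,h),a=cv2.fitEllipse((P*1e3).astype(np.float32))
        out.append((round(d["conf"],2),np.round(d["xy"]),np.round([x,y],1),np.round([w,h],1)))
    return out
E
python3 - <<'E'
from h import *
c=capture("wrist"); cv2.imwrite("pics/w0.png",c["image"])
print(-c["R"].T@c["t"],c["intrinsics"])
for q,z in [("board",.014),("board_hole0",.014),("disc_large",.024),("disc_small",.024),("weight",.046)]:
    for o in sil_xy(c,"wrist",q,z): print(q,*o)
for n in ["scene","side"]:
    c=capture(n)
    for q in ["disc_large","disc_small"]:
        for o in sil_xy(c,n,q,.020): print(n,q,*o)
E
```

```text
[0.5999457  0.07559988 0.38453263] [[371.64829954   0.         315.25083561]
 [  0.         371.64829954 243.72786536]
 [  0.           0.           1.        ]]
board_hole0 0.85 [308. 220.] [586.8 -20.2] [193.8 312.2]
disc_large 0.75 [268. 287.] [549.1 -76.6] [42.2 44.6]
disc_small 0.68 [163. 185.] [442.5  32.2] [29.8 32.2]
disc_small 0.64 [150. 276.] [417.4 -66.5] [29.7 31.8]
disc_small 0.6 [251. 191.] [536.9  27.1] [28.4 32.5]
weight 0.73 [358. 224.] [642.6   1.2] [21.5 26.3]
scene disc_large 0.72 [252. 277.] [550.4 -78.1] [43.9 53.8]
scene disc_small 0.78 [312. 246.] [538.8  25.3] [32.1 44.2]
scene disc_small 0.78 [279. 225.] [456.1  18.8] [32.  43.7]
scene disc_small 0.7 [216. 238.] [430.1 -81.4] [30.6 42.4]
side disc_large 0.79 [333. 324.] [548.6 -77.3] [42.3 47.5]
side disc_small 0.73 [232. 289.] [434.4  20.5] [31.6 35.6]
side disc_small 0.66 [298. 266.] [536.6  28.8] [31.  37.6]
side disc_small 0.64 [230. 359.] [408.2 -80.6] [30.4 34.2]
```

View pics/w0.png

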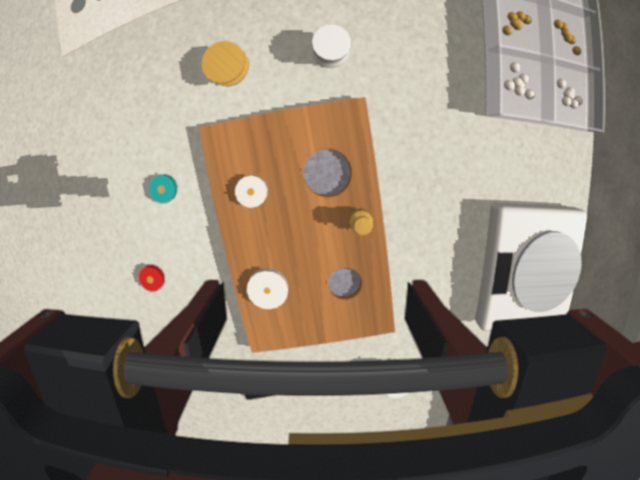

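The wrist view shows the whole board (corners at about (200,125), (366,97), (394,332) and (252,352)). The large disc is at (267,290), the small white disc at (251,191), the large recess at (326,172), the small recess at (344,282) and the weight at (361,223). The red and turquoise look-alikes lie off the board.

```bash
cat >> h.py <<'E'
def board_pose(c):
    hsv=cv2.cvtColor(c["image"],cv2.COLOR_BGR2HSV)
    m=cv2.inRange(hsv,(5,90,60),(20,255,255)); m[370:]=0
    m=cv2.morphologyEx(m,cv2.MORPH_OPEN,np.ones((5,5),np.uint8))
    n,l,s,ce=cv2.connectedComponentsWithStats(m); i=l[215,300]
    cs,_=cv2.findContours((l==i).astype(np.uint8),cv2.RETR_EXTERNAL,cv2.CHAIN_APPROX_NONE)
    k=max(cs,key=cv2.contourArea)
    P=np.array([unfish(c,p,.014)[:2]*1e3 for p in k[:,0,:]]).astype(np.float32)
    return cv2.minAreaRect(P)
def holes_grey(c):
    hsv=cv2.cvtColor(c["image"],cv2.COLOR_BGR2HSV); out=[]
    for (u,v),D in (((326,172),48),((344,282),36)):
        w=np.zeros(hsv.shape[:2],np.uint8); cv2.circle(w,(u,v),34 if D==48 else 24,255,-1)
        m=cv2.inRange(hsv,(0,0,0),(180,80,255))&w
        m=cv2.morphologyEx(m,cv2.MORPH_OPEN,np.ones((3,3),np.uint8))
        cs,_=cv2.findContours(m,cv2.RETR_EXTERNAL,cv2.CHAIN_APPROX_NONE); k=max(cs,key=cv2.contourArea)[:,0,:]
        P=np.array([unfish(c,p,.010)[:2]*1e3 for p in k]).astype(np.float32)
        out.append(cv2.fitEllipse(P))
    return out
E
python3 - <<'E'
from h import *
c=capture("wrist")
(cx,cy),(w,h),a=r=board_pose(c); print(r); print(holes_grey(c))
E=cv2.boxPoints(r)
e=[E[1]-E[0],E[2]-E[1]]; L=max(e,key=np.linalg.norm); L=L*np.sign(L[1]); yaw=np.arctan2(-L[0],L[1])
R=np.array([[np.cos(yaw),-np.sin(yaw)],[np.sin(yaw),np.cos(yaw)]])
print(yaw,[R@p+[cx,cy] for p in np.array([[35,60],[35,-60.]])])
D=np.array([[549.1,-76.6],[536.9,27.1]]); print((D-[cx,cy])@R)
E
```

```text
((586.5994262695312, -21.020584106445312), (169.4669647216797, 259.4245910644531), 9.525753021240234)
[((611.501708984375, 43.85630798339844), (45.872154235839844, 45.90927505493164), 11.821127891540527), ((631.3882446289062, -74.49774932861328), (32.43330764770508, 33.80396270751953), 105.0783920288086)]
0.16625564 [array([611.18737638,  43.94427516]), array([631.04627132, -74.40108798])]
[[-46.18024167 -48.60724159]
 [-41.05062521  55.68186405]]
```

```bash
cat >> h.py <<'E'
def setup(disc,hole,r,g):
    d=np.array(hole)-disc; L=np.linalg.norm(d); d/=L
    off=.010+np.sqrt(r*r-g*g/4)
    a=(np.arctan2(d[1],d[0])+0)/2
    qs=[np.array([np.cos(b),np.sin(b),0,0]) for b in (a,a+np.pi/2)]
    q=max(qs,key=lambda q:abs(q@[.7071,.7071,0,0]))
    return d,L,off,q
def P(xy,z): return [float(xy[0]),float(xy[1]),z]
Z=.0165
E
python3 - <<'E'
from h import *
disc=np.array([.5369,.0271]); hole=np.array([.6311,-.0744])
d,L,off,q=setup(disc,hole,.016,.020); print(d,L,off,q)
move_gripper(.020)
s=disc-d*(off+.015)
move_ptp(P(s,.10),q); servo_line(P(s,Z),rate=.1)
print(servo_line(P(hole-d*(off+.028),Z),rate=.05,contact_N=15))
c=capture("wrist"); cv2.imwrite("pics/w1.png",c["image"])
for o in sil_xy(c,"wrist","disc_small",.024): print(*o)
c=capture("side"); cv2.imwrite("pics/s1.png",c["image"])
for o in sil_xy(c,"side","disc_small",.020): print(*o)
print(current_position(),current_finger_gap(),current_force(),current_clock(), hole-d*.028)
E
```

```text
[ 0.68025719 -0.73297351] 0.13847703780771736 0.022489995996796797 [0.39983923 0.91658529 0.         0.        ]
False
0.88 [316. 340.] [608.6 -49. ] [24.1 30.2]
0.86 [ 29. 115.] [422.6 -64.2] [28.2 35.2]
0.8 [165.   6.] [453.5  20.6] [ 7.9 28.4]
0.93 [234. 290.] [434.1  20.6] [30.  34.8]
0.9 [365. 299.] [612.6 -53.1] [29.6 36.4]
0.59 [232. 357.] [408.3 -80.7] [29.3 32.4]
[ 0.59669056 -0.03733431  0.01650555] 0.020074337088287056 [ 0.62269955  0.55668825 -0.39566451] 7.3 [ 0.6120528  -0.05387674]
```

View pics/w1.png

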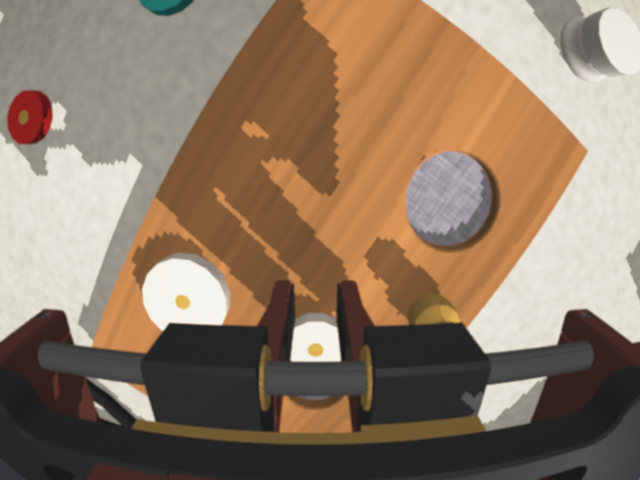

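The wrist view shows the small disc centred between the fingers at (316,350), with the recess just beyond it. The predicted position matches the side camera to within 1 mm, so I'll finish the push.

Run:
```python
from h import *
disc=np.array([.5369,.0271]); hole=np.array([.6311,-.0744])
d,L,off,q=setup(disc,hole,.016,.020)
print(servo_line(P(hole-d*(off-.001),Z),rate=.03,contact_N=20), current_force(), current_position())
sleep(.3)
e=np.array(current_position()); servo_line(P(e[:2]-d*.004,Z),rate=.03); servo_line(P(e[:2]-d*.004,.10),rate=.15)
# on to above the start of the second push
disc=np.array([.5491,-.0768]); hole=np.array([.6112,.0439])
d,L,off,q=setup(disc,hole,.022,.026)
move_gripper(.026)
s=disc-d*(off+.015); print(s,q)
move_ptp(P(s,.10),q)
c=capture("side"); cv2.imwrite("pics/s2.png",c["image"][150:450,180:580].repeat(2,0).repeat(2,1))
for z in (.016,): 
  for o in sil_xy(c,"side","disc_small",z): print(*o)
for o in sil_xy(c,"side","disc_large",.020): print(*o)
print(current_clock())
```

```text
False [-0.11955747 -0.74219754 -0.5291855 ] [ 0.61629298 -0.05851349  0.01647945]
[ 0.52954277 -0.11481219] [0.85366792 0.52081771 0.         0.        ]
0.64 [383. 312.] [627.9 -80.2] [21.5 32.6]
0.64 [230. 357.] [408.4 -79. ] [30.9 35.1]
0.62 [234. 287.] [434.5  23.6] [30.  35.1]
0.88 [331. 325.] [546.7 -77.2] [36.6 49.8]
11.2167
```

View pics/s2.png

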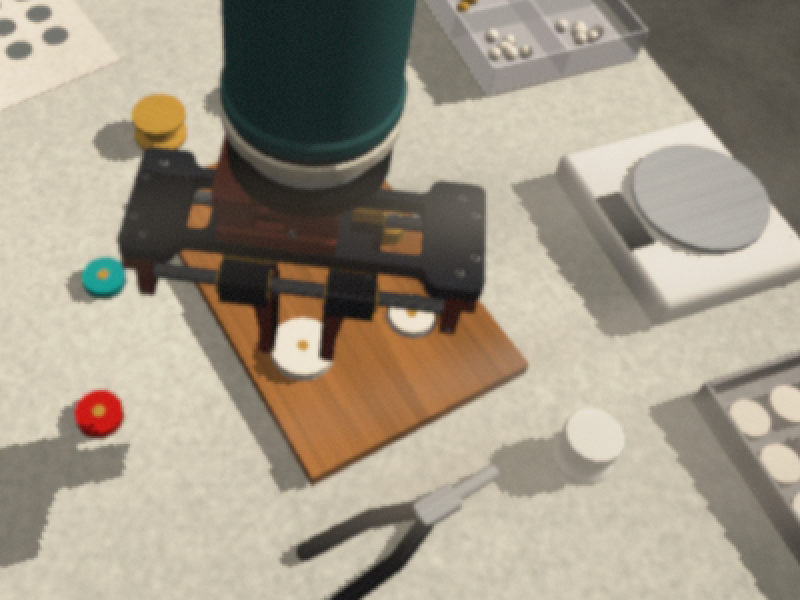

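In the side view the small disc sits down in the small recess (crop pixel (412,315)). The large disc at (303,347) is unmoved, so I'll push it next.

Run:
```python
from h import *
disc=np.array([.5491,-.0768]); hole=np.array([.6112,.0439])
d,L,off,q=setup(disc,hole,.022,.026)
s=disc-d*(off+.015)
print(servo_line(P(s,Z),rate=.1,contact_N=15))
print(servo_line(P(hole-d*(off+.034),Z),rate=.05,contact_N=15))
c=capture("side")
for o in sil_xy(c,"side","disc_large",.020): print(*o)
print("pred",hole-d*.034)
c=capture("wrist")
for o in sil_xy(c,"wrist","disc_large",.024): print(*o)
print(servo_line(P(hole-d*(off-.001),Z),rate=.03,contact_N=20), current_force(), current_position())
sleep(.3)
e=np.array(current_position()); servo_line(P(e[:2]-d*.004,Z),rate=.03); servo_line(P(e[:2]-d*.004,.10),rate=.15)
move_ptp([.6,0,.223],[.7071068,.7071068,0,0])
c=capture("wrist"); cv2.imwrite("pics/w3.png",c["image"])
for q in ["disc_large","disc_small"]:
  for o in sil_xy(c,"wrist",q,.016): print(q,*o)
c=capture("scene"); cv2.imwrite("pics/sc3.png",c["image"][190:390,160:440].repeat(2,0).repeat(2,1))
for q in ["disc_large","disc_small"]:
  for dd in silhouettes("scene",q)[:3]:
    m=cv2.erode(dd["region"].astype(np.uint8),np.ones((5,5)))>0
    v,u=np.nonzero(m); X=np.array([unproj(c,(a,b)) for a,b in zip(u,v)])
    if len(X)<9: continue
    A=np.c_[X[:,:2],np.ones(len(X))]; k=np.linalg.lstsq(A,X[:,2],rcond=None)[0]
    print("scene",q,dd["xy"],"mean",X.mean(0).round(4),"slope",k[:2].round(3))
print(current_clock())
```

```text
False
False
0.62 [338. 266.] [592.3  10.1] [28.  39.8]
0.36 [310. 188.] [600.5 177.5] [ 5.9 48.3]
pred [0.59564507 0.01366683]
False [ 6.30623985e-01 -9.53444230e-01 -2.48931682e-04] [0.59885945 0.01997586 0.01648097]
disc_large 0.65 [324. 172.] [610.7  43.8] [41.3 41.9]
disc_small 0.82 [151. 276.] [413.8 -69.3] [29.5 34.2]
disc_small 0.67 [340. 277.] [628.9 -69.6] [24.3 31.7]
scene disc_large [350.7, 273.8] mean [0.6159 0.042  0.017 ] slope [ 0.506 -0.568]
scene disc_small [287.8, 312.6] mean [ 0.6373 -0.076   0.0176] slope [ 0.833 -0.426]
scene disc_small [214.4, 236.4] mean [ 0.4198 -0.0775  0.0122] slope [ 0.657 -0.164]
scene disc_small [279.3, 224.4] mean [0.441  0.0268 0.0091] slope [-0.047  0.029]
18.3583
```

View pics/w3.png

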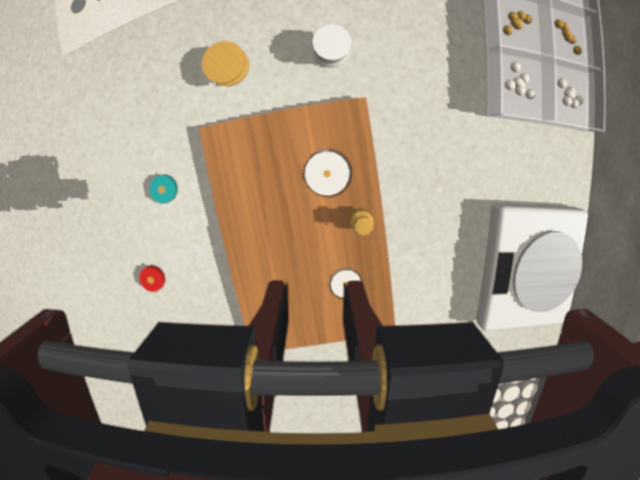

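View pics/sc3.png

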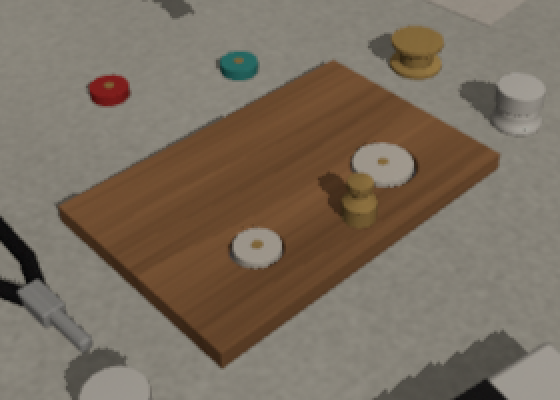

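Both discs appear seated: large at (327,173) in the wrist view, small at (256,246) in the scene crop. The small one was partly hidden by a finger, so I'll take one clear look with depth.

Run:
```python
from h import *
move_ptp([.60,-.10,.20],[.7071068,.7071068,0,0]); sleep(.3)
c=capture("wrist"); cv2.imwrite("pics/w4.png",c["image"][100:340,180:460].repeat(2,0).repeat(2,1))
K=c["intrinsics"]; C=-c["R"].T@c["t"]
for q in ["disc_large","disc_small"]:
  for dd,o in zip(silhouettes("wrist",q),sil_xy(c,"wrist",q,.016)):
    m=cv2.erode(dd["region"].astype(np.uint8),np.ones((5,5)))>0
    v,u=np.nonzero(m&(c["range_z"]>0)); X=[]
    for a,b in zip(u,v):
        g=unfish(c,(a,b),0.)-C; g/=(c["R"]@g)[2]; X.append(C+g*c["range_z"][b,a])
    X=np.array(X); A=np.c_[X[:,:2]-X[:,:2].mean(0),np.ones(len(X))]; k=np.linalg.lstsq(A,X[:,2],rcond=None)[0]
    print(q,*o,"z",k[2].round(4),"slope",k[:2].round(3))
print(current_clock())
```

```text
disc_large 0.62 [326.  70.] [610.2  43. ] [42.4 44.2] z 0.0159 slope [-0.     0.004]
disc_small 0.84 [346. 194.] [631.6 -73.6] [30.9 31.8] z 0.0159 slope [0.002 0.002]
disc_small 0.73 [132. 195.] [413.6 -72.9] [31.2 35.5] z 0.0095 slope [-0.013  0.005]
disc_small 0.59 [149.  92.] [439.7  28.3] [29.4 33.5] z 0.0098 slope [-0.003 -0.   ]
19.4
```

View pics/w4.png

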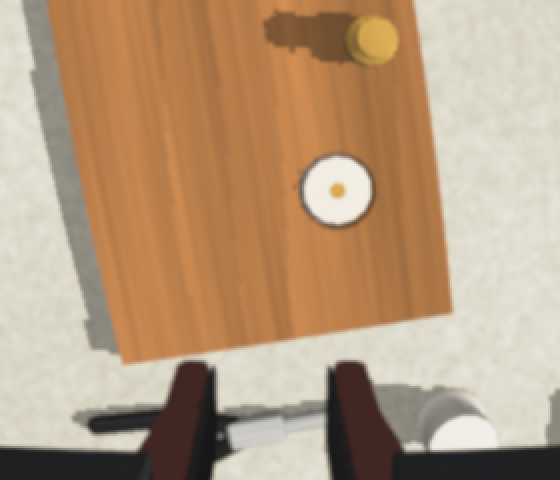

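The crop shows the small disc centred in its recess at (338,190). Both discs' tops are at z = 15.9 mm (16 mm is fully seated) and level.

```bash
python3 -c "from bench import *; print(close_job())"
```

```text
the job is handed in; nothing more can be done
None
```

Job handed in: both discs were pushed into their own recesses and measured flat and fully down within about 1 mm of centre, the weight and surroundings were left alone, and the clock read about 19 s; the hand-in returned no verdict.

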